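# Prop the flap box open and slide the nested candy trays in under its flap

## Task

Swing the flap box's stay up and over as far as it goes, so that it lifts the flap and keeps it propped open. Then slide the stack of three nested rectangular candy trays along the shelf, in under the raised flap, until the whole stack is behind the line where the flap comes down, so that the flap could shut in front of it. Keep the stack down on the shelf all the way, leave the flap propped on its stay, and leave the other things where they are.

Things in the scene. Friction and masses are not known exactly. Their poses are not given: they have to be found in the camera images.
- flap_box: Clear hard-plastic box with white edges, fixed to the shelf, 246 wide, 200 deep, 118 mm high, front open. Origin: middle of the sill's front edge, on the shelf. +x runs into the box, +y to its left seen from the robot. The sill ramps from height 0 at x = 0 to 4 mm at x = 22; floor 4 mm thick. Inner faces: side walls y = -105 and +105 (from x = 22 mm back), back wall x = 195 mm.
- flap_line (a point): Point on the box floor, at box frame (27, 0, 4) mm: the inner face of the shut flap's front panel stands over this line (along box y). The stack is home when its whole robot-side rim is beyond it in box x.
- flap_lip (a point): Middle of the underside of the grey finger lip on the flap's front panel. The flap: clear lid 276 mm wide with a hanging front panel, hinged at the box's rear top edge (box x = 205, z = 118 mm). Shut: this point at box (12, 0, 56) mm; propped: some 175 to 195 mm up. 0.3 kg; falls shut if nothing holds it. The lip reaches forward to box x = -2 mm, at mid-swing to -15 mm.
- stay (a joint): The stay: dark steel bar 10 x 8 mm turning in a plane parallel to the box front. 0 = stowed, level across the opening, pointing to box +y; grows as the free end swings up and over to the right. From about 0.1 rad its end bears on the flap's lip and carries the flap up (2 to 3 N at the end). Stop at 1.66 rad, just past upright, where the flap's weight keeps it; let go earlier, it falls back.
- stay_pivot (a point): Point on the stay's pivot axis in the middle of the bar's thickness, at the box's right front post: box frame (8, -114, 35) mm. The axis runs along box x.
- stay_peg (a point): Point on the stay's thumb peg, 10 mm from the peg's free end. The round black peg, 10 mm in diameter, sits at the stay's end, 150 mm from the pivot axis, and sticks out 40 mm from the bar towards the robot along box -x (box x from +4 to -36 mm; this point at -26 mm). It turns with the stay; when the stay is up it stands over the right edge of the way in, 185 mm up.
- stack_centre (a point): Centre (half-way up) of the stack of three nested rectangular candy trays, red and gold plastic, moving as one: 120 mm along its x, 165 along its y, 62 mm high, about 0.36 kg. Rims stand out 3 mm all round at 40, 51 and 62 mm height; the wall is 114 x 159 mm. Starts on the shelf before the box's right side, its x roughly along box x. Too tall to pass below the shut flap.
- stack: The same stack; this origin is under its centre, at its underside.
- stack_near_left (a point): The stack's top rim corner at its own (-60, +82.5) mm from its centre: robot side, left.
- stack_near_right (a point): The stack's top rim corner at its own (-60, -82.5) mm from its centre: robot side, right.
- bowl: White ceramic bowl, 124 mm across, 55 mm high, standing left of the way into the box. Origin under its centre. Bystander.
- pan_lid: Round stainless lid with a knob, 144 mm across, 44 mm high, lying flat to the right of the box. Origin under its centre. Bystander.
- jar: Amber glass jar, 84 mm across, 120 mm high. Origin under its centre. Bystander.
- mug: Ceramic mug, 82 mm across, 92 mm high. Origin under its centre. Bystander.
- round_trays: Nest of four small round candy trays, 104 mm across, 56 mm high. Origin under its centre. Bystander.

How it is judged:
By the outcome, as a careful person would: the job done as asked, in the order asked, and still so for the second after the job is handed in, with the robot touching nothing.
It also fails if it takes over 72 s, if anything falls off the work surface, if the arm or the gripper's body presses on something with over 40 N, if the wrist force passes 120 N, or if a joint passes its speed limit or range.

## Robot

A 6-joint arm with a two-finger parallel gripper is mounted at the origin on the work surface. World frame = base frame: x ahead of the robot, y to its left, z up, the work surface at z = 0. Lengths are in mm, angles in rad, forces in N, time in s.
With the tool pointing down it reaches from about 325 to 750 mm from the base axis. Payload 7.6 kg.
Tool frame: the origin (TCP) lies midway between the tips of the shut fingers; the grasp point (between the pads) lies 19 mm behind it; z points along the fingers, y is the direction in which the jaws open and shut (so a half turn about z gives the same grasp; the last joint's range is limited). The gripper opens to 85 mm and grips with 20 to 120 N. Pads are 22 mm wide; open, the fingers measure 114 mm over their backs; the gripper's body (76 mm by 85 mm) begins 54 mm behind the grasp point. The pads swing forward as they close: fully open they stand 13 mm farther back than shut.
Start: joints at [1.264, 0.052, 1.401, -0, 1.689, -0.07], TCP at [123.143, 510.374, 231.323] pointing down, gripper open.
Joint ranges: [-2.9, 2.9], [-0.91, 2.17], [0.12, 2.37], [-1.06, 4.2], [0.26, 2.73], [-2.93, 2.93]. Speed limits (rad/s): [2.57, 2.57, 3.01, 3.14, 3.14, 3.14].

## Interface

Orientations are given as a 3x3 rotation matrix whose columns are the frame's x, y, z axes.
In Python, from plant import r gives the robot as it stands. The module is installed in compiled form; this text tells all that it offers.
- The arm moves only by the tool servo_tool, never from a script. Its arguments are lists of equal length, an entry for each row: "dp": the shift along the tool's x, y, z in cm, a list of three; "dr": the turn, a rotation vector about the tool's x, y, z in rad, a list of three; "grip": the opening, from -1 (shut) to 1 (fully open), so that 0 is half open. In form: {"dp": [[tx, ty, tz], ...], "dr": [[wx, wy, wz], ...], "grip": [grip, ...]}. A call has 1 to 10 rows; each row shifts and turns the commanded pose from where the row before left it, along the tool's axes as they then stand; what a row does not reach is not made up. A row lasts 1/8 s, in which the tool goes at most 62.5 mm and 10.7 degrees, less where a joint would pass 70% of its speed; a pose out of reach is approached as far as the arm can. A call is refused whole if a number of a shift passes 6.25 or a number of a turn 0.188, either way. A call with a gripper value outside its range is refused whole. The fingers move at their own pace and stop on an object; "newtons" is the grip in N (left out, the last holds). Time passes only in rows, so rows that do not move let the fingers close. It gives the time, the measured TCP pose, the force and the opening at its end, in the units of the state.
- r.read_state(): the state, without advancing time (a new reading comes with each control period).
- r.get_image(name): name is "scene" or "top" or "wrist"; returns the picture (384x512x3 uint8, red, green, blue); there is no depth.
- r.camera_model(name): a dict with "camera_matrix" (3x3 intrinsics, pixels), "view" (4x4, takes a point from world to camera coordinates); the wrist camera has in their place "mount" (4x4, takes a point from camera to tool coordinates, whose origin is the TCP and whose axes are the flange's). Camera axes: x right, y down, z forward; pixel columns grow to the right and rows downward; lengths in mm; the calibration is good to about 2 mm. The wrist camera is an equidistant fisheye: a pixel r from the principal point sees the ray r / f radians off the axis. A picture is of the moment at which its call begins: read the wrist's pose just before it. camera_model takes no time and is no camera call.
- r.hand_in(): hands the job in, once; it reports no verdict.
The state is a dict: "time": time; "joint_positions": joint angles; "joint_velocities": joint speeds; "effort": joint torques, N m; "tool_pos": TCP position; "orientation": TCP orientation; "force": force on the tool from outside, world axes, zero at the start; "moment": the same for the moment, N m; "gripper_width": finger opening in mm.
Only numpy, scipy, OpenCV 4.12 (cv2) and the standard library are available. Lean on these libraries where they do the work, as an engineer would, in place of code of your own. Each camera call takes 0.05 s, during which the arm holds its last target. There are 200 camera calls.

## Working session

There is one attempt and no reset: what is moved stays moved. The work goes in short steps, Python scripts to look and compute and a tool call to move; the robot and the scene stay as the last step left them, time stands still between calls to the robot, and variables do not carry over. Pictures are saved under pics/ and viewed, about 8 in all and at most 12, crops included, and the job is handed in when it is done.

Besides the shell and the picture viewer there is one more tool, called after "Call:" by a JSON object that holds its "name" and its "arguments". servo_tool: Moves the arm, as the interface text tells. Its arguments: {"type":"object","properties":{"dp":{"type":"array"},"dr":{"type":"array"},"grip":{"type":"array"},"newtons":{"type":"number"}},"required":["dp","dr","grip"]}

```bash
mkdir -p pics; python3 - <<'E'
from plant import r
import cv2,numpy as np
s=r.read_state();print({k:np.round(v,3).tolist() for k,v in s.items()})
for n in("scene","top"):
    im=r.get_image(n);cv2.imwrite(f"pics/{n}0.png",im[:,:,::-1]);m=r.camera_model(n);print(n,{k:np.round(v,3).tolist() for k,v in m.items()})
print({k:np.round(v,3).tolist() for k,v in r.camera_model("wrist").items()})
a=cv2.imread("pics/top0.png");cv2.imwrite("pics/top0b.png",cv2.resize(a,(800,600),interpolation=cv2.INTER_CUBIC))
a=cv2.imread("pics/scene0.png");cv2.imwrite("pics/scene0b.png",cv2.resize(a,(800,600),interpolation=cv2.INTER_CUBIC))
E
```

```text
{'time': 0.0, 'joint_positions': [1.264, 0.053, 1.402, 0.0, 1.689, -0.07], 'joint_velocities': [0.0, 0.001, -0.001, -0.001, 0.001, -0.0], 'effort': [0.0, -38.166, -36.019, 0.0, 0.006, 0.0], 'tool_pos': [123.015, 510.064, 230.452], 'orientation': [[-0.972, 0.235, -0.001], [0.235, 0.972, -0.002], [0.0, -0.002, -1.0]], 'force': [-0.702, -0.895, -0.059], 'moment': [-0.016, 0.004, 0.018], 'gripper_width': 85.499}
scene {'camera_matrix': [[375.053, 0.0, 253.904], [0.0, 375.053, 193.489], [0.0, 0.0, 1.0]], 'view': [[0.053, 0.998, -0.017, 3.449], [0.526, -0.042, -0.849, -215.463], [-0.849, 0.036, -0.527, 1635.637], [0.0, 0.0, 0.0, 1.0]]}
top {'camera_matrix': [[407.568, 0.0, 255.964], [0.0, 407.568, 184.71], [0.0, 0.0, 1.0]], 'view': [[-0.02, -1.0, -0.004, -15.4], [-0.997, 0.02, -0.068, 521.745], [0.068, 0.002, -0.998, 1513.729], [0.0, 0.0, 0.0, 1.0]]}
{'camera_matrix': [[297.319, 0.0, 255.394], [0.0, 297.319, 189.635], [0.0, 0.0, 1.0]], 'mount': [[-0.001, -0.953, -0.304, 77.471], [1.0, -0.0, -0.001, -0.221], [0.001, -0.304, 0.953, -142.86], [0.0, 0.0, 0.0, 1.0]]}
```

View pics/top0b.png

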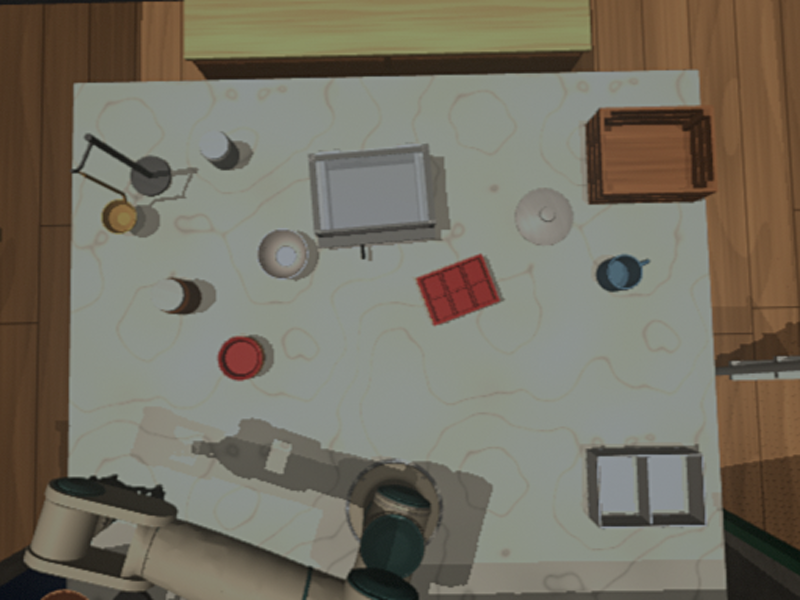

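View pics/scene0b.png

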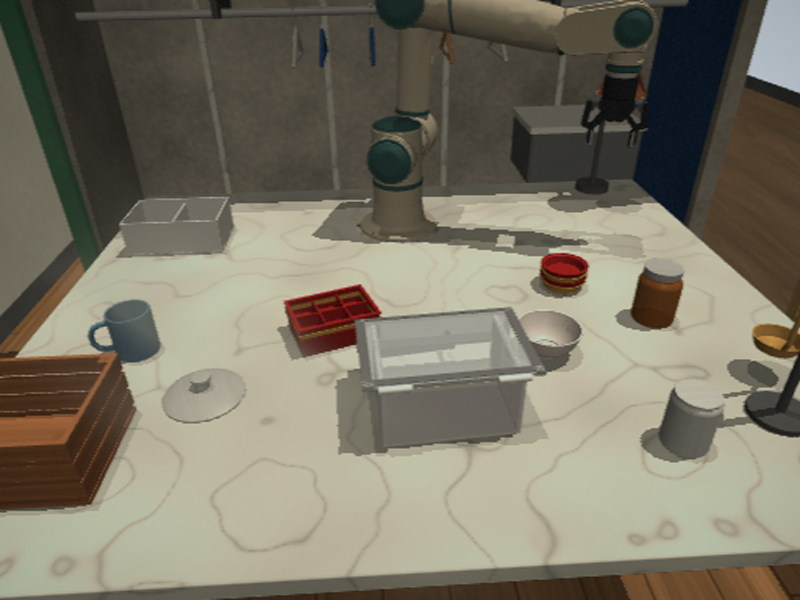

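The top view (×1.5625) shows the box at about (375,190), with the stay peg at (366,252). The red stack is at (458,290), the bowl at (287,254) and the pan lid at (545,215). The scene view agrees. I'll zoom in for corners.

```bash
python3 - <<'E'
import cv2
a=cv2.imread("pics/top0.png")[84:212,160:330]
cv2.imwrite("pics/crop1.png",cv2.resize(a,None,fx=4.6,fy=4.6,interpolation=cv2.INTER_CUBIC))
E
```

```text
(no output)
```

View pics/crop1.png

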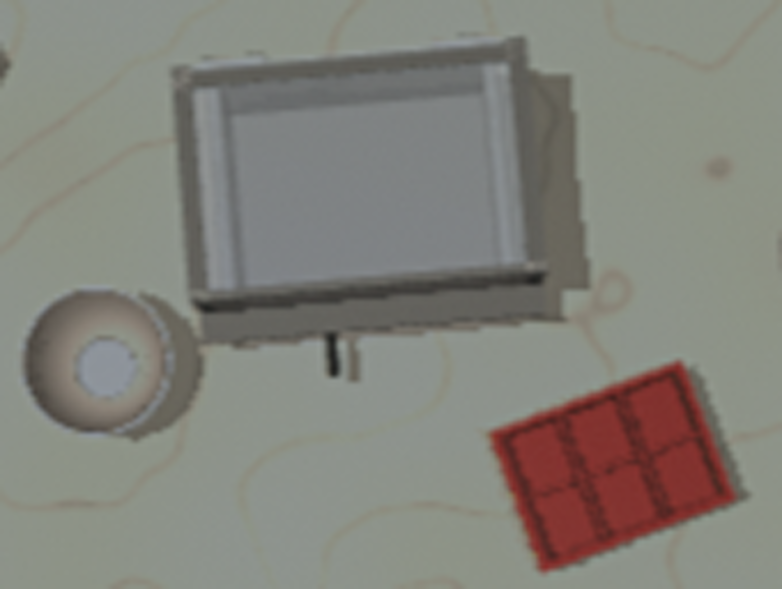

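```bash
cat >h.py <<'E'
import numpy as np
from plant import r
m=r.camera_model("top");K=np.array(m["camera_matrix"]);V=np.array(m["view"])
def back(px,z,s=None):
    u=np.array(px,float)
    d=np.linalg.inv(K)@[u[0],u[1],1]; R=V[:3,:3];c=-R.T@V[:3,3];d=R.T@d
    return c+d*(z-c[2])/d[2]
def crop(p): return [(p[0]+.5)/4.6-.5+160,(p[1]+.5)/4.6-.5+84]
E
python3 - <<'E'
from h import *
q=[back(crop(p),62) for p in[(545,571),(737,496),(683,362),(491,432)]] # nearleft nearright farright farleft
q=np.array(q);print(q.round(1));print("stack c",q.mean(0).round(1))
f=(q[2]+q[3]-q[0]-q[1])/2;l=(q[0]+q[3]-q[1]-q[2])/2
print(np.hypot(*f[:2]),np.hypot(*l[:2]),np.arctan2(f[1],f[0]),np.arctan2(-l[0],l[1]))
b=np.array([back(crop(p),120) for p in[(193,303),(545,275),(523,38),(174,68)]]);print(b.round(1))
f=(b[2]+b[3]-b[0]-b[1])/2;l=(b[0]+b[3]-b[1]-b[2])/2
print(np.hypot(*f[:2]),np.hypot(*l[:2]),np.arctan2(f[1],f[0]),np.arctan2(-l[0],l[1]))
print("peg",back(crop((335,377)),35),back(crop((330,335)),35))
print("bowl",back(crop((97,361)),55))
for n,p in dict(lid=(545,215)).items(): print(n,back([p[0]/1.5625,p[1]/1.5625],20))
E
```

```text
[[ 432.8 -104.8   62. ]
 [ 489.  -258.2   62. ]
 [ 596.6 -218.5   62. ]
 [ 543.8  -64.6   62. ]]
stack c [ 515.6 -161.5   62. ]
116.37891988165379 163.0417709057089 0.3502862993525238 0.34066876512071637
[[ 642.9  163.1  120. ]
 [ 658.9 -107.3  120. ]
 [ 844.3  -94.7  120. ]
 [ 826.5  175.8  120. ]]
184.95688622064185 270.9571786765838 0.06833746078610536 0.0626347474401908
peg [593.45384173  60.20007517  35.        ] [627.80777614  63.69970589  35.        ]
bowl [607.92885537 249.30955482  55.        ]
lid [ 692.36232512 -380.30139125   20.        ]
```

```bash
cat >>h.py <<'E'
from scipy.spatial.transform import Rotation as Ro, Slerp
O=np.array([631.5,27,0]);YB=.064
def B(*p): return O+Ro.from_euler('z',YB).apply(p)
def toB(p): return Ro.from_euler('z',-YB).apply(np.array(p)-O)
def ori(a,yaw):  # tool z tilted a forward of down, seen along heading yaw; jaws across
    X=np.array([np.cos(yaw),np.sin(yaw),0]);Y=np.array([-X[1],X[0],0]);Z=np.array([0,0,1.])
    return np.c_[-np.cos(a)*X-np.sin(a)*Z,Y,np.sin(a)*X-np.cos(a)*Z]
def state():
    s=r.read_state();R=np.array(s["orientation"]);p=np.array(s["tool_pos"])
    print("t",round(s["time"],2),"tcp",p.round(1),"box",toB(p).round(1),"rpy z",R[:,2].round(2),"F",np.round(s["force"],1),"w",round(s["gripper_width"],1),"q",np.round(s["joint_positions"],2));return p,R
def plan(way,grip=1,rp=.05,rr=.005):
    """way: list of (p,R,rows) ; prints rounded rows, 10 per call"""
    p,R=state();rows=[];cp,cR=p.copy(),R.copy()
    for q,S,n in way:
        sl=Slerp([0,1],Ro.from_matrix([R,S]))
        for k in range(1,n+1):
            tp=p+(q-p)*k/n;tR=sl(k/n).as_matrix()
            d=np.round(cR.T@(tp-cp)/10/rp)*rp;w=np.round(Ro.from_matrix(cR.T@tR).as_rotvec()/rr)*rr
            cp=cp+cR@d*10;cR=cR@Ro.from_rotvec(w).as_matrix();rows.append((d,w))
        p,R=q,S
    f=lambda L:"["+",".join("["+",".join("%g"%(round(x,4)+0) for x in v)+"]" for v in L)+"]"
    for i in range(0,len(rows),10):
        c=rows[i:i+10];print('dp',f([a for a,_ in c]));print('dr',f([b for _,b in c]));print(len(c))
E
cat >arc.py <<'E'
from h import *
a=.85;R1=ori(a,YB);D=12
def peg(th,back=0,x=-28): return B(x,-114+150*np.cos(th),35+150*np.sin(th))+(D-back)*R1[:,2]
E
python3 - <<'E'
from arc import *
plan([(np.array([400,200,240.]),R1,10),(np.array([505,61,200.]),R1,4),(peg(0,70),R1,6)])
print(peg(0,70),peg(0))
E
```

```text
t 0.1 tcp [123.1 510.1 230.6] box [-476.5  514.6  230.6] rpy z [-0. -0. -1.] F [-0.1  0.5 -0.5] w 85.4 q [ 1.26  0.05  1.4  -0.    1.69 -0.07]
dp [[-3.4,-2.35,-0.1],[-3.35,-2.5,0.15],[-3.25,-2.55,0.45],[-3.15,-2.65,0.65],[-3,-2.75,0.85],[-2.85,-2.85,1.1],[-2.65,-2.95,1.25],[-2.45,-3,1.45],[-2.25,-3.1,1.6],[-2,-3.2,1.75]]
dr [[-0.015,-0.085,-0.03],[-0.01,-0.085,-0.025],[-0.015,-0.085,-0.03],[-0.01,-0.08,-0.03],[-0.015,-0.085,-0.025],[-0.01,-0.085,-0.03],[-0.015,-0.085,-0.025],[-0.015,-0.085,-0.03],[-0.01,-0.085,-0.03],[-0.015,-0.085,-0.025]]
10
dp [[-0.8,-3.65,2.45],[-0.85,-3.65,2.45],[-0.85,-3.6,2.5],[-0.85,-3.65,2.45],[1.05,-0.1,2.05],[1,-0.1,2.05],[1,-0.1,2.05],[1,-0.1,2.05],[1.05,-0.15,2.05],[1,-0.1,2.05]]
dr [[0,0,0],[0,0,0],[0,0,0],[0,0,0],[0,0,0],[0,0,0],[0,0,0],[0,0,0],[0,0,0],[0,0,0]]
10
[557.76984311  58.34867079  73.27902246] [610.25180467  61.7121098   27.08020225]
```

Call:
{"name": "servo_tool", "arguments": {"dp": [[-3.4,-2.35,-0.1],[-3.35,-2.5,0.15],[-3.25,-2.55,0.45],[-3.15,-2.65,0.65],[-3,-2.75,0.85],[-2.85,-2.85,1.1],[-2.65,-2.95,1.25],[-2.45,-3,1.45],[-2.25,-3.1,1.6],[-2,-3.2,1.75]], "dr": [[-0.015,-0.085,-0.03],[-0.01,-0.085,-0.025],[-0.015,-0.085,-0.03],[-0.01,-0.08,-0.03],[-0.015,-0.085,-0.025],[-0.01,-0.085,-0.03],[-0.015,-0.085,-0.025],[-0.015,-0.085,-0.03],[-0.01,-0.085,-0.03],[-0.015,-0.085,-0.025]], "grip": [1,1,1,1,1,1,1,1,1,1]}}

```text
time: 1.35
tool_pos: [400.5, 199.5, 240.3]
orientation: [[-0.655, -0.065, 0.753], [-0.041, 0.998, 0.051], [-0.754, 0.002, -0.657]]
force: [-0.1, -0.0, 0.3]
gripper_width: 85.5
```

Call:
{"name": "servo_tool", "arguments": {"dp": [[-0.8,-3.65,2.45],[-0.85,-3.65,2.45],[-0.85,-3.6,2.5],[-0.85,-3.65,2.45],[1.05,-0.1,2.05],[1,-0.1,2.05],[1,-0.1,2.05],[1,-0.1,2.05],[1.05,-0.15,2.05],[1,-0.1,2.05]], "dr": [[0,0,0],[0,0,0],[0,0,0],[0,0,0],[0,0,0],[0,0,0],[0,0,0],[0,0,0],[0,0,0],[0,0,0]], "grip": [1,1,1,1,1,1,0.2,0,-0.2,-0.2]}}

```text
time: 2.6
tool_pos: [557.9, 58.6, 72.3]
orientation: [[-0.658, -0.063, 0.75], [-0.039, 0.998, 0.05], [-0.752, 0.003, -0.659]]
force: [0.2, 0.8, 0.9]
gripper_width: 34.2
```

```bash
python3 - <<'E'
from arc import *
import cv2
plan([(peg(0),R1,8)])
im=r.get_image("wrist");cv2.imwrite("pics/w1.png",im[:,:,::-1])
E
```

```text
t 2.6 tcp [557.9  58.6  72.3] box [-71.5  36.3  72.3] rpy z [ 0.75  0.05 -0.66] F [0.2 0.8 0.9] w 34.2 q [ 0.02 -0.18  2.16  0.11  0.31 -1.7 ]
dp [[0,0,0.85],[0,0,0.9],[0,0,0.85],[-0.05,0,0.85],[0,0,0.9],[0,-0.05,0.85],[0,0,0.85],[0,0,0.9]]
dr [[0,0,0],[0,0,0],[0,0,0],[0,0,0],[0,0,0],[0,0,0],[0,0,-0.005],[0,0,0]]
8
```

View pics/w1.png

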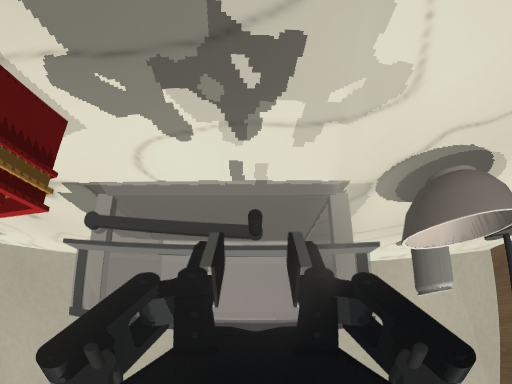

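The wrist view shows the peg at (255,225), centred between the pads at (218,268) and (293,268). The bowl is off to the right and the stack to the left. Next I advance and grip.

Call:
{"name": "servo_tool", "arguments": {"dp": [[0,0,0.85],[0,0,0.9],[0,0,0.85],[0,0,0.85],[0,0,0.9],[0,0,0.85],[0,0,0.85],[0,0,0.8]], "dr": [[0,0,0],[0,0,0],[0,0,0],[0,0,0],[0,0,0],[0,0,0],[0,0,0],[0,0,0]], "grip": [-0.2,-0.2,-0.2,-0.2,-0.2,-0.2,-0.2,-0.2]}}

```text
time: 3.65
tool_pos: [609.2, 60.4, 42.2]
orientation: [[-0.675, -0.066, 0.735], [-0.04, 0.998, 0.053], [-0.737, 0.006, -0.676]]
force: [-0.6, -0.1, -0.6]
gripper_width: 33.8
```

Call:
{"name": "servo_tool", "arguments": {"dp": [[0,0,0],[0,0,0],[0,0,0],[0,0,0],[0,0,0]], "dr": [[0,0,0],[0,0,0],[0,0,0],[0,0,0],[0,0,0]], "grip": [-1,-1,-1,-1,-1], "newtons": 40}}

```text
time: 4.28
tool_pos: [608.5, 61.3, 42.4]
orientation: [[-0.675, -0.067, 0.735], [-0.041, 0.998, 0.054], [-0.737, 0.007, -0.676]]
force: [0.6, 4.5, 0.2]
gripper_width: 7.9
```

```bash
python3 - <<'E'
from arc import *
import cv2
p,R=state()
off=p-peg(0);print(off)
im=r.get_image("wrist");cv2.imwrite("pics/w2.png",im[150:330,150:370,::-1])
R1[:]=R
plan([(peg(t)+off,R1,1) for t in np.linspace(0,1.68,41)[1:]])
E
```

```text
t 4.28 tcp [608.5  61.3  42.4] box [-20.7  35.7  42.4] rpy z [ 0.73  0.05 -0.68] F [0.6 4.5 0.2] w 7.9 q [ 0.02  0.04  2.02  0.15  0.26 -1.74]
[-1.72084044 -0.45304362 15.33518432]
t 4.33 tcp [608.5  61.3  42.4] box [-20.7  35.7  42.4] rpy z [ 0.73  0.05 -0.68] F [ 0.7  5.2 -0.7] w 7.8 q [ 0.02  0.04  2.02  0.15  0.26 -1.74]
dp [[-0.45,0,-0.4],[-0.45,-0.05,-0.45],[-0.45,-0.05,-0.4],[-0.45,-0.1,-0.45],[-0.5,-0.1,-0.4],[-0.45,-0.15,-0.45],[-0.45,-0.15,-0.4],[-0.4,-0.2,-0.4],[-0.45,-0.2,-0.4],[-0.45,-0.25,-0.4]]
dr [[0,0,0],[0,0,0],[0,0,0],[0,0,0],[0,0,0],[0,0,0],[0,0,0],[0,0,0],[0,0,0],[0,0,0]]
10
dp [[-0.4,-0.25,-0.4],[-0.4,-0.3,-0.35],[-0.4,-0.3,-0.4],[-0.4,-0.35,-0.35],[-0.4,-0.35,-0.35],[-0.35,-0.4,-0.35],[-0.35,-0.4,-0.3],[-0.35,-0.4,-0.35],[-0.35,-0.45,-0.3],[-0.3,-0.45,-0.3]]
dr [[0,0,0],[0,0,0],[0,0,0],[0,0,0],[0,0,0],[0,0,0],[0,0,0],[0,0,0],[0,0,0],[0,0,0]]
10
dp [[-0.3,-0.5,-0.25],[-0.3,-0.45,-0.3],[-0.3,-0.55,-0.25],[-0.25,-0.5,-0.25],[-0.25,-0.55,-0.2],[-0.2,-0.55,-0.2],[-0.2,-0.55,-0.2],[-0.2,-0.6,-0.15],[-0.15,-0.55,-0.2],[-0.15,-0.6,-0.15]]
dr [[0,0,0],[0,0,0],[0,0,0],[0,0,0],[0,0,0],[0,0,0],[0,0,0],[0,0,0],[0,0,0],[0,0,0]]
10
dp [[-0.15,-0.6,-0.1],[-0.1,-0.6,-0.1],[-0.1,-0.65,-0.1],[-0.1,-0.6,-0.1],[-0.05,-0.65,-0.05],[-0.05,-0.6,0],[0,-0.65,-0.05],[0,-0.6,0],[0,-0.65,0],[0.05,-0.65,0.05]]
dr [[0,0,0],[0,0,0],[0,0,0],[0,0,0],[0,0,0],[0,0,0],[0,0,0],[0,0,0],[0,0,0],[0,0,0]]
10
```

View pics/w2.png

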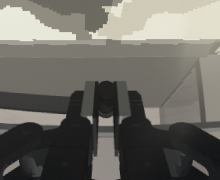

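The q5 limit stopped the tool 15 mm too high, so the pads only hold the top of the peg (7.9 mm). I'll open, back off, reduce the tilt to about 0.6 rad and go in again.

Call:
{"name": "servo_tool", "arguments": {"dp": [[0,0,0],[0,0,0],[0,0,-1.5],[0,0,-1.5],[0,0,-1]], "dr": [[0,0,0],[0,0,0],[0,0.05,0],[0,0.08,0],[0,0.09,0]], "grip": [-0.2,-0.2,-0.2,-0.2,-0.2]}}

```text
time: 4.95
tool_pos: [580.2, 58.0, 71.2]
orientation: [[-0.821, -0.066, 0.568], [-0.051, 0.998, 0.042], [-0.569, 0.006, -0.822]]
force: [0.7, -0.5, 0.2]
gripper_width: 34.0
```

```bash
sed -i 's/a=.85/a=.6/' arc.py; python3 - <<'E'
from arc import *
print(peg(0))
plan([(peg(0,30),R1,3),(peg(0),R1,5)])
E
```

```text
[608.01673473  61.5688697   25.09597262]
t 4.95 tcp [580.2  58.   71.2] box [-49.2  34.3  71.2] rpy z [ 0.57  0.04 -0.82] F [ 0.7 -0.5  0.2] w 34.0 q [ 0.02 -0.04  1.93  0.05  0.65 -1.64]
dp [[0.1,0.05,0.8],[0.1,0.05,0.8],[0.1,0.05,0.8],[0,0,0.6],[0,0,0.6],[0,0,0.6],[0,0,0.6],[0,0,0.6]]
dr [[0,0,0],[0.005,0.005,0],[0,0,0],[0,0,0],[0,0,0],[0,0,0],[0,0,0],[0,0,0]]
8
```

Call:
{"name": "servo_tool", "arguments": {"dp": [[0.1,0.05,0.8],[0.1,0.05,0.8],[0.1,0.05,0.8],[0,0,0.6],[0,0,0.6],[0,0,0.6],[0,0,0.6],[0,0,0.6]], "dr": [[0,0,0],[0,0,0],[0,0,0],[0,0,0],[0,0,0],[0,0,0],[0,0,0],[0,0,0]], "grip": [-0.2,-0.2,-0.2,-0.2,-0.2,-0.2,-0.2,-0.2]}}

```text
time: 5.95
tool_pos: [609.3, 62.0, 24.6]
orientation: [[-0.819, -0.066, 0.57], [-0.051, 0.998, 0.043], [-0.572, 0.006, -0.821]]
force: [0.1, -0.7, -0.1]
gripper_width: 33.9
```

Call:
{"name": "servo_tool", "arguments": {"dp": [[0,0,0],[0,0,0],[0,0,0],[0,0,0]], "dr": [[0,0,0],[0,0,0],[0,0,0],[0,0,0]], "grip": [-1,-1,-1,-1], "newtons": 40}}

```text
time: 6.45
tool_pos: [609.0, 61.6, 24.8]
orientation: [[-0.819, -0.066, 0.57], [-0.051, 0.998, 0.042], [-0.571, 0.006, -0.821]]
force: [0.9, -5.7, -0.9]
gripper_width: 8.3
```

```bash
python3 - <<'E'
from arc import *
p,R=state()
off=p-peg(0);print(off)
R1[:]=R
plan([(peg(t)-peg(0)+p,R1,1) for t in np.linspace(0,1.68,31)[1:]])
E
```

```text
t 6.45 tcp [609.   61.6  24.8] box [-20.2  36.   24.8] rpy z [ 0.57  0.04 -0.82] F [ 0.9 -5.7 -0.9] w 8.3 q [ 0.03  0.12  1.88  0.05  0.54 -1.64]
[ 0.98536614  0.01323336 -0.25104024]
t 6.45 tcp [609.   61.6  24.8] box [-20.2  36.   24.8] rpy z [ 0.57  0.04 -0.82] F [ 0.9 -5.7 -0.9] w 8.3 q [ 0.03  0.12  1.88  0.05  0.54 -1.64]
dp [[-0.5,0,-0.7],[-0.45,-0.1,-0.7],[-0.5,-0.1,-0.65],[-0.45,-0.15,-0.7],[-0.45,-0.2,-0.65],[-0.5,-0.25,-0.65],[-0.45,-0.3,-0.65],[-0.4,-0.35,-0.65],[-0.45,-0.35,-0.6],[-0.4,-0.45,-0.6]]
dr [[0,0,0],[0,0,0],[0,0,0],[0,0,0],[0,0,0],[0,0,0],[0,0,0],[0,0,0],[0,0,0],[0,0,0]]
10
dp [[-0.4,-0.45,-0.6],[-0.4,-0.5,-0.55],[-0.35,-0.55,-0.5],[-0.35,-0.55,-0.5],[-0.35,-0.65,-0.5],[-0.3,-0.6,-0.45],[-0.3,-0.7,-0.4],[-0.25,-0.7,-0.4],[-0.25,-0.7,-0.35],[-0.25,-0.75,-0.35]]
dr [[0,0,0],[0,0,0],[0,0,0],[0,0,0],[0,0,0],[0,0,0],[0,0,0],[0,0,0],[0,0,0],[0,0,0]]
10
dp [[-0.2,-0.75,-0.25],[-0.15,-0.8,-0.25],[-0.15,-0.8,-0.25],[-0.1,-0.8,-0.15],[-0.1,-0.8,-0.15],[-0.1,-0.85,-0.1],[-0.05,-0.85,-0.05],[0,-0.8,-0.05],[0,-0.85,0],[0.05,-0.85,0.05]]
dr [[0,0,0],[0,0,0],[0,0,0],[0,0,0],[0,0,0],[0,0,0],[0,0,0],[0,0,0],[0,0,0],[0,0,0]]
10
```

Call:
{"name": "servo_tool", "arguments": {"dp": [[-0.5,0,-0.7],[-0.45,-0.1,-0.7],[-0.5,-0.1,-0.65],[-0.45,-0.15,-0.7],[-0.45,-0.2,-0.65],[-0.5,-0.25,-0.65],[-0.45,-0.3,-0.65],[-0.4,-0.35,-0.65],[-0.45,-0.35,-0.6],[-0.4,-0.45,-0.6]], "dr": [[0,0,0],[0,0,0],[0,0,0],[0,0,0],[0,0,0],[0,0,0],[0,0,0],[0,0,0],[0,0,0],[0,0,0]], "grip": [-1,-1,-1,-1,-1,-1,-1,-1,-1,-1]}}

```text
time: 7.7
tool_pos: [609.2, 35.4, 101.1]
orientation: [[-0.822, -0.063, 0.566], [-0.051, 0.998, 0.037], [-0.567, 0.001, -0.824]]
force: [14.6, -21.4, -20.3]
gripper_width: 8.2
```

```bash
python3 - <<'E'
from arc import *
import cv2
p,R=state();q=toB(p-(np.array([609,61.6,24.8])-peg(0)));print(q,peg(.56)) 
c=q-12*0
b=toB(p)-np.array([-20.2,36,24.8])+np.array([-28,36,35]);print("th",np.arctan2(b[2]-35,b[1]+114),np.hypot(b[2]-35,b[1]+114))
im=r.get_image("scene");cv2.imwrite("pics/s2.png",cv2.resize(im[120:300,200:380,::-1],None,fx=3,fy=3,interpolation=cv2.INTER_CUBIC))
E
```

```text
t 7.7 tcp [609.2  35.4 101.1] box [-21.7   9.8 101.1] rpy z [ 0.57  0.04 -0.82] F [ 14.6 -21.4 -20.3] w 8.2 q [-0.03 -0.01  1.84  0.08  0.72 -1.7 ]
[-22.70715348   9.8136308  101.38945535] [609.48208484  38.70404356 104.77390231]
th 0.5523581933808233 145.40506293512368
```

View pics/s2.png

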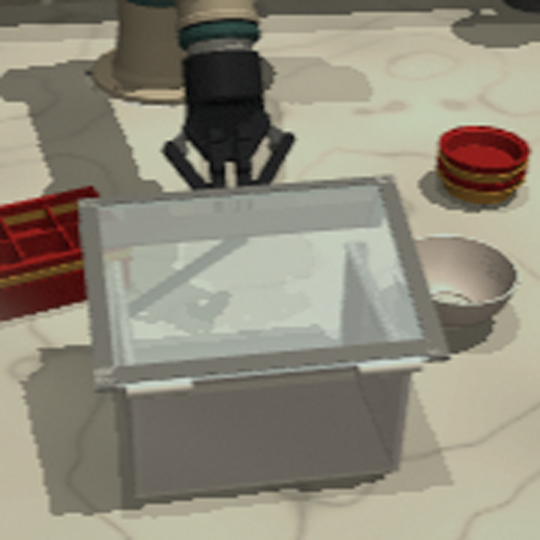

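Working: in the scene crop the stay bar now slopes from (130,310) to (240,240) and the flap is rising. There is about 30 N of radial strain, so I'll re-base the arc on the measured radius.

```bash
cat >seg.py <<'E'
from arc import *
import sys
def seg(rad,th1,n,x,cen=(-114,35)):
    p,R=state()
    b=toB(p)-np.array([-20.2,36,24.8])+np.array([-28,36,35]);t0=np.arctan2(b[2]-cen[1],b[1]-cen[0]);print("th",t0,"rad",np.hypot(b[2]-cen[1],b[1]-cen[0]),"x",b[0])
    f=np.array(Ro.from_euler('z',-YB).apply(r.read_state()["force"]));print("Fbox",f.round(1),"radial",f[1]*np.cos(t0)+f[2]*np.sin(t0),"tang",-f[1]*np.sin(t0)+f[2]*np.cos(t0))
    g=lambda t,rr,xx:B(xx,cen[0]+rr*np.cos(t),cen[1]+rr*np.sin(t))-B(-28,36,35)+np.array([609,61.6,24.8])
    r0=np.hypot(b[2]-cen[1],b[1]-cen[0])
    plan([(g(t0+(th1-t0)*k/n,r0+(rad-r0)*min(1,k/3),b[0]+(x-b[0])*min(1,k/3)),R,1) for k in range(1,n+1)])
E
python3 -c "
from seg import *
seg(144,1.1,10,-27.5)"
```

```text
t 7.75 tcp [609.6  34.8 102.1] box [-21.4   9.2 102.1] rpy z [ 0.57  0.04 -0.82] F [ 11.7 -21.5 -17.5] w 8.5 q [-0.03 -0.01  1.83  0.08  0.72 -1.7 ]
th 0.560222180114924 rad 145.38477296380697 x -29.17007623975542
Fbox [ 10.3 -22.2 -17.5] radial -28.124099683090495 tang -3.0620068906383118
t 7.75 tcp [609.6  34.8 102.1] box [-21.4   9.2 102.1] rpy z [ 0.57  0.04 -0.82] F [ 11.7 -21.5 -17.5] w 8.5 q [-0.03 -0.01  1.83  0.08  0.72 -1.7 ]
dp [[-0.4,-0.45,-0.5],[-0.4,-0.55,-0.45],[-0.35,-0.5,-0.45],[-0.35,-0.55,-0.45],[-0.3,-0.55,-0.45],[-0.3,-0.6,-0.4],[-0.25,-0.6,-0.4],[-0.25,-0.65,-0.35],[-0.25,-0.65,-0.35],[-0.2,-0.7,-0.3]]
dr [[0,0,0],[0,0,0],[0,0,0],[0,0,0],[0,0,0],[0,0,0],[0,0,0],[0,0,0],[0,0,0],[0,0,0]]
10
```

```bash
python3 -c "
from seg import *
seg(141.5,1.1,10,-28)"|tail -3
```

```text
dp [[-0.35,-0.55,-0.45],[-0.35,-0.55,-0.45],[-0.3,-0.6,-0.4],[-0.35,-0.5,-0.45],[-0.3,-0.55,-0.4],[-0.3,-0.6,-0.45],[-0.25,-0.6,-0.35],[-0.25,-0.65,-0.4],[-0.2,-0.65,-0.3],[-0.25,-0.65,-0.3]]
dr [[0,0,0],[0,0,0],[0,0,0],[0,0,0],[0,0,0],[0,0,0],[0,0,0],[0,0,0],[0,0,0],[0,0,0]]
10
```

Call:
{"name": "servo_tool", "arguments": {"dp": [[-0.35,-0.55,-0.45],[-0.35,-0.55,-0.45],[-0.3,-0.6,-0.4],[-0.35,-0.5,-0.45],[-0.3,-0.55,-0.4],[-0.3,-0.6,-0.45],[-0.25,-0.6,-0.35],[-0.25,-0.65,-0.4],[-0.2,-0.65,-0.3],[-0.25,-0.65,-0.3]], "dr": [[0,0,0],[0,0,0],[0,0,0],[0,0,0],[0,0,0],[0,0,0],[0,0,0],[0,0,0],[0,0,0],[0,0,0]], "grip": [-1,-1,-1,-1,-1,-1,-1,-1,-1,-1]}}

```text
time: 9.0
tool_pos: [614.4, -18.6, 153.2]
orientation: [[-0.821, -0.069, 0.567], [-0.052, 0.998, 0.046], [-0.569, 0.008, -0.822]]
force: [-16.9, 5.0, 5.0]
gripper_width: 8.2
```

```bash
python3 -c "
from seg import *
seg(144,1.7,12,-28)"
```

```text
t 9.0 tcp [614.4 -18.6 153.2] box [-19.9 -44.5 153.2] rpy z [ 0.57  0.05 -0.82] F [-16.9   5.    5. ] w 8.2 q [-0.15 -0.06  1.77  0.17  0.84 -1.86]
th 1.074437615760366 rad 146.01809481094207 x -27.740726611865473
Fbox [-16.5   6.    5. ] radial 7.246407117312154 tang -2.952374294340367
t 9.0 tcp [614.4 -18.6 153.2] box [-19.9 -44.5 153.2] rpy z [ 0.57  0.05 -0.82] F [-16.9   5.    5. ] w 8.2 q [-0.15 -0.06  1.77  0.17  0.84 -1.86]
dp [[-0.15,-0.7,-0.25],[-0.15,-0.7,-0.2],[-0.1,-0.75,-0.2],[-0.15,-0.7,-0.2],[-0.1,-0.75,-0.15],[-0.1,-0.7,-0.15],[-0.05,-0.75,-0.1],[-0.05,-0.75,-0.05],[0,-0.75,-0.05],[0,-0.75,0]]
dr [[0,0,0],[0,0,0],[0,0,0],[0,0,0],[0,0,0],[0,0,0],[0,0,0],[0,0,0],[0,0,0],[0,0,0]]
10
dp [[0,-0.75,0],[0.05,-0.75,0.05]]
dr [[0,0,0],[0,0,0]]
2
```

```bash
python3 -c "
from seg import *
seg(147,1.6,10,-29.5)"|tail -3
```

```text
dp [[-0.15,-0.65,-0.35],[-0.15,-0.7,-0.3],[-0.15,-0.7,-0.3],[-0.1,-0.75,-0.2],[-0.15,-0.75,-0.2],[-0.1,-0.75,-0.1],[-0.05,-0.75,-0.15],[-0.05,-0.8,-0.05],[0,-0.75,-0.05],[0,-0.75,0]]
dr [[0,0,0],[0,0,0],[0,0,0],[0,0,0],[0,0,0],[0,0,0],[0,0,0],[0,0,0],[0,0,0],[0,0,0]]
10
```

Call:
{"name": "servo_tool", "arguments": {"dp": [[-0.15,-0.65,-0.35],[-0.15,-0.7,-0.3],[-0.15,-0.7,-0.3],[-0.1,-0.75,-0.2],[-0.15,-0.75,-0.2],[-0.1,-0.75,-0.1],[-0.05,-0.75,-0.15],[-0.05,-0.8,-0.05],[0,-0.75,-0.05],[0,-0.75,0]], "dr": [[0,0,0],[0,0,0],[0,0,0],[0,0,0],[0,0,0],[0,0,0],[0,0,0],[0,0,0],[0,0,0],[0,0,0]], "grip": [-1,-1,-1,-1,-1,-1,-1,-1,-1,-1]}}

```text
time: 10.25
tool_pos: [619.3, -93.8, 173.5]
orientation: [[-0.817, -0.066, 0.573], [-0.051, 0.998, 0.043], [-0.575, 0.006, -0.818]]
force: [5.9, 3.3, -3.6]
gripper_width: 8.4
```

```bash
python3 -c "
from seg import *
seg(147,1.7,3,-28.5)"
```

```text
t 10.25 tcp [619.3 -93.8 173.5] box [ -19.9 -119.8  173.5] rpy z [ 0.57  0.04 -0.82] F [ 5.9  3.3 -3.6] w 8.4 q [-0.31 -0.04  1.71  0.27  0.91 -2.05]
th 1.609693469581106 rad 148.7860417144606 x -27.71812313606778
Fbox [ 6.1  2.9 -3.6] radial -3.6871363709567984 tang -2.798775290083427
t 10.25 tcp [619.3 -93.8 173.5] box [ -19.9 -119.8  173.5] rpy z [ 0.57  0.04 -0.82] F [ 5.9  3.3 -3.6] w 8.4 q [-0.31 -0.04  1.71  0.27  0.91 -2.05]
dp [[0.05,-0.45,0.05],[0.1,-0.45,0.05],[0.1,-0.4,0.1]]
dr [[0,0,0],[0,0,0],[0,0,0]]
3
```

Near the stop, still carrying about 3 N tangentially. I'll push on in small steps until it meets the stop.

Call:
{"name": "servo_tool", "arguments": {"dp": [[0,-0.4,0],[0,-0.4,0],[0,-0.4,0.05],[0,-0.3,0],[0,-0.2,0]], "dr": [[0,0,0],[0,0,0],[0,0,0],[0,0,0],[0,0,0]], "grip": [-1,-1,-1,-1,-1]}}

```text
time: 10.88
tool_pos: [620.5, -103.9, 173.2]
orientation: [[-0.818, -0.074, 0.571], [-0.051, 0.997, 0.056], [-0.573, 0.016, -0.819]]
force: [-3.0, 35.2, 5.9]
gripper_width: 8.2
```

```bash
python3 -c "
from seg import *
seg(147,1.7,3,-28.5)"|head -3
```

```text
t 10.88 tcp [ 620.5 -103.9  173.2] box [ -19.4 -130.   173.2] rpy z [ 0.57  0.06 -0.82] F [-3.  35.2  5.9] w 8.2 q [-0.33 -0.02  1.7   0.3   0.92 -2.09]
th 1.67805451155797 rad 149.2287857996331 x -27.186458838789587
Fbox [-0.8 35.3  5.9] radial 2.0723558735236502 tang -35.77452608709532
```

Call:
{"name": "servo_tool", "arguments": {"dp": [[0,0.4,0],[0,0,0],[0,0,0],[0,0,0],[0.8,0,-0.6],[1.6,0,-1.2],[2.4,0,-1.8],[3.2,0,-2.4]], "dr": [[0,0,0],[0,0,0],[0,0,0],[0,0,0],[0,0,0],[0,0,0],[0,0,0],[0,0,0]], "grip": [-1,-0.2,-0.2,-0.2,-0.2,-0.2,-0.2,-0.2]}}

```text
time: 11.88
tool_pos: [518.4, -113.4, 174.6]
orientation: [[-0.819, -0.066, 0.57], [-0.051, 0.998, 0.043], [-0.571, 0.006, -0.821]]
force: [0.2, 0.0, 0.6]
gripper_width: 34.1
```

```bash
python3 - <<'E'
from h import *
import cv2
state()
a=r.get_image("top")[84:212,160:330,::-1];b=r.get_image("scene")[:,:,::-1]
a=cv2.resize(a,None,fx=3,fy=3,interpolation=cv2.INTER_CUBIC);b=cv2.resize(b[120:248,160:260+30],None,fx=2,fy=3,interpolation=cv2.INTER_CUBIC)
cv2.imwrite("pics/st3.png",np.hstack([a,b]))
E
```

```text
t 11.88 tcp [ 518.4 -113.4  174.6] box [-121.9 -132.8  174.6] rpy z [ 0.57  0.04 -0.82] F [0.2 0.  0.6] w 34.1 q [-0.43 -0.32  1.95  0.34  0.99 -2.18]
```

View pics/st3.png

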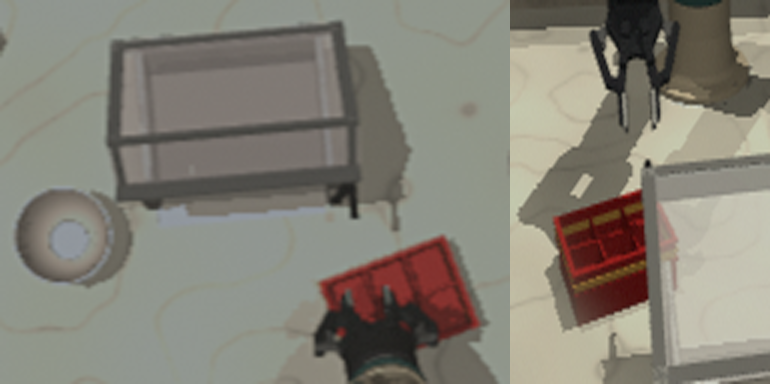

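The stay is upright (peg at (353,205) in the crop) and the flap stands open without being touched. Next is the lateral push on the stack's right face with the open fingers.

```bash
cat >lat.py <<'E'
from h import *
S0=np.array([515.6,-161.5]);Y0=.345
sy=lambda y:np.array([-np.sin(y),np.cos(y)])
def push(c,y,gap,z=8,half=82.5): return np.r_[c-sy(y)*(half+11+gap),z],ori(0,y-np.pi/2)
E
python3 - <<'E'
from lat import *
p,R=push(S0,Y0,40,150);q,_=push(S0,Y0,40,8)
plan([(p,R,12),(q,R,8)])
E
```

```text
t 11.97 tcp [ 517.1 -113.6  174.5] box [-123.2 -133.   174.5] rpy z [ 0.57  0.04 -0.82] F [-0.4  0.3  0.4] w 34.0 q [-0.43 -0.32  1.95  0.34  0.99 -2.18]
dp [[-0.1,-1.45,0.3],[-0.3,-1.45,0.35],[-0.45,-1.4,0.4],[-0.55,-1.3,0.4],[-0.75,-1.25,0.45],[-0.9,-1.15,0.4],[-1.05,-1,0.45],[-1.1,-0.9,0.4],[-1.25,-0.75,0.35],[-1.35,-0.65,0.35]]
dr [[0.035,0.045,0.105],[0.03,0.04,0.105],[0.035,0.045,0.1],[0.03,0.04,0.105],[0.035,0.045,0.105],[0.035,0.045,0.105],[0.03,0.04,0.1],[0.035,0.045,0.105],[0.03,0.045,0.105],[0.035,0.04,0.105]]
10
dp [[-1.4,-0.45,0.3],[-1.45,-0.3,0.3],[0,0,1.75],[0,0,1.8],[0,0,1.75],[0.05,0,1.8],[0,0,1.75],[0,0,1.8],[0,0,1.75],[0,-0.05,1.8]]
dr [[0.035,0.045,0.105],[0.03,0.04,0.1],[0,0,0],[0,0,0],[0,0,0],[0,0,0],[0,0,0],[0,0,0],[0,0,0],[0,0,0]]
10
```

Call:
{"name": "servo_tool", "arguments": {"dp": [[-0.1,-1.45,0.3],[-0.3,-1.45,0.35],[-0.45,-1.4,0.4],[-0.55,-1.3,0.4],[-0.75,-1.25,0.45],[-0.9,-1.15,0.4],[-1.05,-1,0.45],[-1.1,-0.9,0.4],[-1.25,-0.75,0.35],[-1.35,-0.65,0.35]], "dr": [[0.035,0.045,0.105],[0.03,0.04,0.105],[0.035,0.045,0.1],[0.03,0.04,0.105],[0.035,0.045,0.105],[0.035,0.045,0.105],[0.03,0.04,0.1],[0.035,0.045,0.105],[0.03,0.045,0.105],[0.035,0.04,0.105]], "grip": [-0.2,0,0.5,1,1,1,1,1,1,1]}}

```text
time: 13.22
tool_pos: [556.5, -258.6, 154.4]
orientation: [[-0.518, 0.85, 0.096], [0.85, 0.524, -0.048], [-0.091, 0.056, -0.994]]
force: [0.3, 0.5, -0.3]
gripper_width: 85.5
```

Call:
{"name": "servo_tool", "arguments": {"dp": [[-1.4,-0.45,0.3],[-1.45,-0.3,0.3],[0,0,1.75],[0,0,1.8],[0,0,1.75],[0.05,0,1.8],[0,0,1.75],[0,0,1.8],[0,0,1.75],[0,-0.05,1.8]], "dr": [[0.035,0.045,0.105],[0.03,0.04,0.1],[0,0,0],[0,0,0],[0,0,0],[0,0,0],[0,0,0],[0,0,0],[0,0,0],[0,0,0]], "grip": [1,1,1,1,1,1,1,1,1,1]}}

```text
time: 14.48
tool_pos: [563.3, -286.6, 6.9]
orientation: [[-0.341, 0.94, 0.002], [0.94, 0.341, -0.001], [-0.001, 0.001, -1.0]]
force: [-0.4, -0.2, -0.2]
gripper_width: 85.3
```

```bash
cat >>lat.py <<'E'
def path(n=20,L=183,w0=.281):
    c=S0.copy();out=[]
    for k in range(n):
        y=YB+w0*(1-(k+.5)/n);c=c+sy(y)*L/n;out.append((c.copy(),YB+w0*(1-(k+1)/n)))
    return out
E
python3 - <<'E'
from lat import *
print([toB(np.r_[path()[-1][0],0]).round(1)])
w=[(*push(S0,Y0,0),3)]+[(*push(c,y,0),1) for c,y in path(18)]
plan(w)
import cv2
cv2.imwrite("pics/w4.png",r.get_image("wrist")[:,:,::-1])
E
```

```text
[array([-1.533e+02, -1.000e-01,  0.000e+00])]
t 14.47 tcp [ 563.3 -286.6    6.9] box [ -88.1 -308.6    6.9] rpy z [ 0. -0. -1.] F [-0.4 -0.2 -0.2] w 85.3 q [-0.53  0.52  1.3   0.    1.32 -0.88]
dp [[1.35,-0.1,-0.05],[1.35,-0.05,-0.05],[1.35,-0.1,0],[1,-0.15,0],[1,-0.15,0],[1.05,-0.1,0],[1,-0.15,0],[1.05,-0.15,0],[1,-0.15,0],[1,-0.1,0]]
dr [[0,0,0],[0,0,0],[0,0,0.005],[0,0,0.015],[0,0,0.015],[0,0,0.015],[0,0,0.015],[0,0,0.015],[0,0,0.015],[0,0,0.015]]
10
dp [[1.05,-0.15,-0.05],[1,-0.15,0],[1,-0.15,0],[1.05,-0.1,0],[1,-0.15,0],[1,-0.15,0],[1.05,-0.15,0],[1,-0.1,0],[1,-0.15,0],[1.05,-0.15,0]]
dr [[0,0,0.02],[0,0,0.015],[0,0,0.015],[0,0,0.015],[0,0,0.015],[0,0,0.015],[0,0,0.015],[0,0,0.015],[0,0,0.02],[0,0,0.015]]
10
dp [[1,-0.15,0]]
dr [[0,0,0.015]]
1
```

View pics/w4.png

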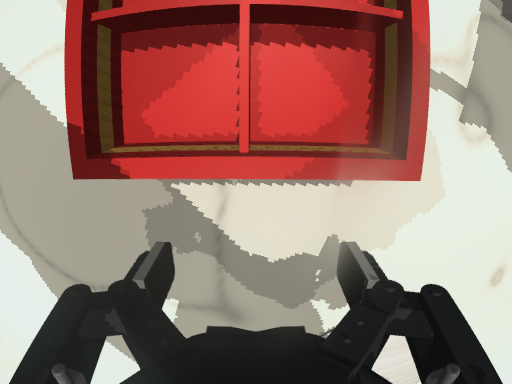

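The wrist view shows the right rim from (73,180) to (420,180). It is parallel to and centred on the open fingers at (155,270) and (355,270), so I push.

Call:
{"name": "servo_tool", "arguments": {"dp": [[1.35,-0.1,0],[1.35,-0.05,0],[1.35,-0.1,0],[1,-0.15,0],[1,-0.15,0],[1.05,-0.1,0],[1,-0.15,0],[1.05,-0.15,0],[1,-0.15,0],[1,-0.1,0]], "dr": [[0,0,0],[0,0,0],[0,0,0.005],[0,0,0.015],[0,0,0.015],[0,0,0.015],[0,0,0.015],[0,0,0.015],[0,0,0.015],[0,0,0.015]], "grip": [1,1,1,1,1,1,1,1,1,1]}}

```text
time: 15.78
tool_pos: [516.9, -183.7, 7.9]
orientation: [[-0.235, 0.972, 0.002], [0.972, 0.235, -0.001], [-0.001, 0.001, -1.0]]
force: [0.6, -1.9, 1.4]
gripper_width: 85.4
```

Call:
{"name": "servo_tool", "arguments": {"dp": [[1.05,-0.15,0],[1,-0.15,0],[1,-0.15,0],[1.05,-0.1,0],[1,-0.15,0],[1,-0.15,0],[1.05,-0.15,0],[1,-0.1,0],[1,-0.15,0],[0.8,-0.15,0]], "dr": [[0,0,0.02],[0,0,0.015],[0,0,0.015],[0,0,0.015],[0,0,0.015],[0,0,0.015],[0,0,0.015],[0,0,0.015],[0,0,0.02],[0,0,0.015]], "grip": [1,1,1,1,1,1,1,1,1,1]}}

```text
time: 17.02
tool_pos: [486.7, -88.0, 7.8]
orientation: [[-0.077, 0.997, 0.002], [0.997, 0.077, -0.001], [-0.001, 0.002, -1.0]]
force: [0.6, -1.7, 0.2]
gripper_width: 85.0
```

```bash
python3 - <<'E'
from h import *
import cv2
state()
a=r.get_image("top");cv2.imwrite("pics/top5.png",a[:,:,::-1])
hsv=cv2.cvtColor(a,cv2.COLOR_RGB2HSV)
m=((hsv[...,1]>140)&((hsv[...,0]<8)|(hsv[...,0]>172))&(hsv[...,2]>60)).astype(np.uint8)
n,l,st,ce=cv2.connectedComponentsWithStats(m);print([(st[i].tolist(),ce[i].round(1).tolist()) for i in range(1,n) if st[i][4]>60])
w=r.get_image("wrist")[:,:,::-1];b=cv2.resize(a[100:228,190:320,::-1],None,fx=3,fy=3,interpolation=cv2.INTER_CUBIC)
cv2.imwrite("pics/c5.png",np.hstack([b,w[:384,:400]]))
E
```

```text
t 17.02 tcp [486.7 -88.    7.8] box [-151.9 -105.5    7.8] rpy z [ 0. -0. -1.] F [ 0.6 -1.7  0.2] w 85.0 q [-0.25  0.17  1.74 -0.    1.23 -0.33]
[([225, 180, 30, 34, 831], [239.0, 196.0]), ([258, 200, 14, 11, 116], [264.1, 205.8]), ([140, 216, 28, 27, 529], [154.4, 228.6])]
```

View pics/c5.png

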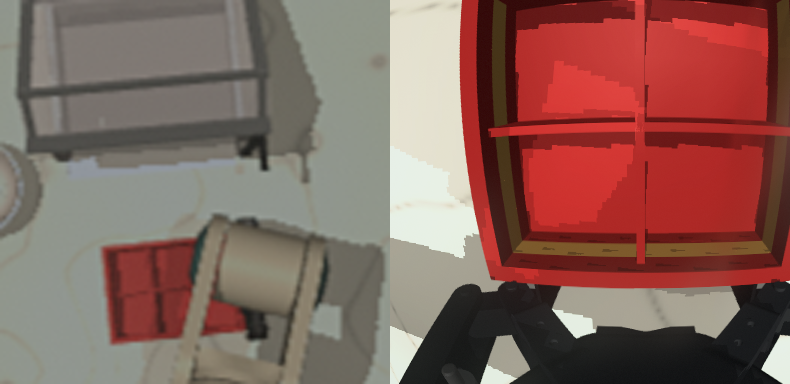

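The stack followed. Its left edge runs (102,248)–(110,344) in the crop, nearly square to the box.

```bash
python3 - <<'E'
from h import *
cv=lambda p:[(p[0]+.5)/3-.5+190,(p[1]+.5)/3-.5+100]
fl=back(cv((102,248)),62);nl=back(cv((110,344)),62);print(toB(fl),toB(nl),np.hypot(*(fl-nl)[:2]))
m=(toB(fl)+toB(nl))/2;print("centre box y",m[1]-82.5,"x",m[0])
# opening: sill/flap check with the raised front panel bottom edges
E
```

```text
[-97.74108511  71.00850828  62.        ] [-214.71979868   70.53228883   62.        ] 116.97968290777922
centre box y -11.729601446640373 x -156.23044189881796
```

Call:
{"name": "servo_tool", "arguments": {"dp": [[0.6,0,0],[0.6,0,0],[0,0,0],[-2,0,0],[-4,0,0],[0,0,-4],[0,0,-5],[0,0,-5]], "dr": [[0,0,0],[0,0,0],[0,0,0],[0,0,0],[0,0,0],[0,0,0],[0,0,0],[0,0,0]], "grip": [1,1,1,1,1,1,1,1]}}

```text
time: 18.12
tool_pos: [490.1, -136.4, 149.2]
orientation: [[-0.078, 0.997, 0.001], [0.997, 0.078, -0.0], [-0.0, 0.001, -1.0]]
force: [0.2, 0.5, 0.7]
gripper_width: 85.4
```

```bash
python3 - <<'E'
from h import *
R=ori(0,YB)
plan([(B(-265,0,150),R,13),(B(-265,0,8),R,7)])
E
```

```text
t 18.12 tcp [ 490.1 -136.4  149.2] box [-151.6 -154.   149.2] rpy z [ 0. -0. -1.] F [0.2 0.5 0.7] w 85.4 q [-0.34  0.05  1.57  0.    1.52 -0.42]
dp [[1.2,-0.85,0],[1.3,-0.7,0],[1.35,-0.55,0],[1.45,-0.4,-0.05],[1.45,-0.2,0],[1.45,-0.05,0],[1.45,0.15,0],[1.45,0.35,0],[1.4,0.5,0],[1.3,0.65,-0.05]]
dr [[0,0,-0.12],[0,0,-0.12],[0,0,-0.12],[0,0,-0.12],[0,0,-0.12],[0,0,-0.12],[0,0,-0.12],[0,0,-0.12],[0,0,-0.12],[0,0,-0.12]]
10
dp [[1.25,0.8,0],[1.15,0.9,0],[1,1.1,0],[0,0,2],[0,0,2.05],[0,0,2.05],[0,0,2],[0,0,2.05],[0,0,2],[0,0,2.05]]
dr [[0,0,-0.115],[0,0,-0.12],[0,0,-0.12],[0,0,0],[0,0,0],[0,0,0],[0,0,0],[0,0,0],[0,0,0],[0,0,0]]
10
```

Call:
{"name": "servo_tool", "arguments": {"dp": [[1.2,-0.85,0],[1.3,-0.7,0],[1.35,-0.55,0],[1.45,-0.4,0],[1.45,-0.2,0],[1.45,-0.05,0],[1.45,0.15,0],[1.45,0.35,0],[1.4,0.5,0],[1.3,0.65,0]], "dr": [[0,0,-0.12],[0,0,-0.12],[0,0,-0.12],[0,0,-0.12],[0,0,-0.12],[0,0,-0.12],[0,0,-0.12],[0,0,-0.12],[0,0,-0.12],[0,0,-0.12]], "grip": [1,1,1,1,1,1,1,1,1,1]}}

```text
time: 19.38
tool_pos: [395.5, -23.1, 147.5]
orientation: [[-0.959, 0.285, 0.002], [0.285, 0.959, -0.0], [-0.002, 0.0, -1.0]]
force: [-1.2, -0.6, 0.6]
gripper_width: 85.7
```

Call:
{"name": "servo_tool", "arguments": {"dp": [[1.25,0.8,0],[1.15,0.9,0],[1,1.1,0],[0,0,2],[0,0,2.05],[0,0,2.05],[0,0,2],[0,0,2.05],[0,0,2],[0,0,2]], "dr": [[0,0,-0.115],[0,0,-0.12],[0,0,-0.12],[0,0,0],[0,0,0],[0,0,0],[0,0,0],[0,0,0],[0,0,0],[0,0,0]], "grip": [1,1,1,1,1,1,1,1,1,1]}}

```text
time: 20.62
tool_pos: [367.4, 10.1, 5.4]
orientation: [[-0.998, -0.062, 0.002], [-0.062, 0.998, -0.001], [-0.002, -0.001, -1.0]]
force: [-0.9, 0.3, 0.7]
gripper_width: 85.3
```

```bash
python3 - <<'E'
from h import *
import cv2
state()
a=r.get_image("top");w=r.get_image("wrist")[:,:,::-1];b=cv2.resize(a[100:228,190:320,::-1],None,fx=3,fy=3,interpolation=cv2.INTER_CUBIC)
cv2.imwrite("pics/c6.png",np.hstack([b,w[:384,55:455]]))
E
```

```text
t 20.62 tcp [367.4  10.1   5.4] box [-264.7    0.     5.4] rpy z [ 0. -0. -1.] F [-0.9  0.3  0.7] w 85.3 q [-0.07 -0.19  2.1  -0.    1.23 -1.71]
```

View pics/c6.png

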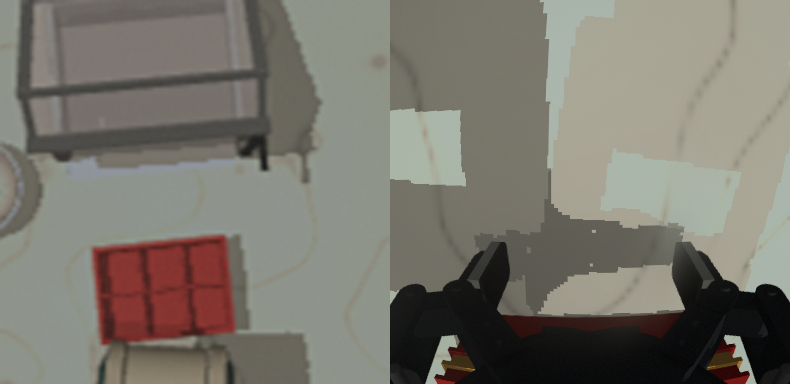

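Stack corners in the crop are (93,247), (227,236), (234,332) and (101,343), squared up before the box. That is 10 views used.

```bash
python3 - <<'E'
from h import *
cv=lambda p:[(p[0]+.5)/3-.5+190,(p[1]+.5)/3-.5+100]
q=np.array([toB(back(cv(p),62)) for p in[(101,343),(234,332),(227,236),(93,247)]]);print(q.round(1),q.mean(0))
l=q[0]+q[3]-q[1]-q[2];f=q[2]+q[3]-q[0]-q[1];print(np.arctan2(-l[0],l[1]),np.arctan2(f[1],f[0]))
R=ori(0,YB);p,_=state()
plan([(B(-55,toB(p)[1]+q.mean(0)[1],8),R,20)])
E
```

```text
[[-212.6   81.3   62. ]
 [-212.9  -80.3   62. ]
 [ -96.   -81.8   62. ]
 [ -95.6   81.8   62. ]] [-154.2707933     0.26058579   62.        ]
-0.0021023393796910685 -0.0043246325919488035
t 20.73 tcp [365.8  10.2   4.2] box [-2.662e+02  2.000e-01  4.200e+00] rpy z [-0. -0. -1.] F [ 0.3 -0.1  0.4] w 85.3 q [-0.07 -0.19  2.1  -0.    1.23 -1.71]
t 20.73 tcp [365.8  10.2   4.2] box [-2.662e+02  2.000e-01  4.200e+00] rpy z [-0. -0. -1.] F [ 0.3 -0.1  0.4] w 85.3 q [-0.07 -0.19  2.1  -0.    1.23 -1.71]
dp [[-1.05,0,0],[-1.05,0,-0.05],[-1.05,0,0],[-1.05,0,-0.05],[-1.1,0,0],[-1.05,0,-0.05],[-1.05,0,0],[-1.05,0,0],[-1.05,0.05,-0.05],[-1.05,0,0]]
dr [[0,0,0],[0,0,0],[0,0,0],[0,0,0],[0,0,0],[0,0,0],[0,0,0],[0,0,0],[0,0,0],[0,0,0]]
10
dp [[-1.05,0,-0.05],[-1.05,0,0],[-1.1,0,-0.05],[-1.05,0,0],[-1.05,0,0],[-1.05,0,-0.05],[-1.05,0,0],[-1.05,0,-0.05],[-1.05,0,0],[-1.05,0,-0.05]]
dr [[0,0,0],[0,0,0],[0,0,0],[0,0,0],[0,0,0],[0,0,0],[0,0,0],[0,0,0],[0,0,0],[0,-0.005,0]]
10
```

Aligned to within 1 mm. I push to TCP box x = -55.

Call:
{"name": "servo_tool", "arguments": {"dp": [[-1.05,0,-0.1],[-1.05,0,-0.1],[-1.05,0,0],[-1.05,0,-0.05],[-1.05,0,0],[-1.05,0,-0.05],[-1.05,0,0],[-1.05,0,0],[-1.05,0,-0.05],[-1.05,0,0]], "dr": [[0,0,0],[0,0,0],[0,0,0],[0,0,0],[0,0,0],[0,0,0],[0,0,0],[0,0,0],[0,0,0],[0,0,0]], "grip": [1,1,1,1,1,1,1,1,1,1]}}

```text
time: 21.98
tool_pos: [472.9, 16.6, 9.7]
orientation: [[-0.998, -0.062, 0.002], [-0.062, 0.998, -0.001], [-0.002, -0.001, -1.0]]
force: [-0.9, -0.3, 0.3]
gripper_width: 85.1
```

Call:
{"name": "servo_tool", "arguments": {"dp": [[-1.05,0,0],[-1.05,0,0],[-1.05,0,-0.05],[-1.05,0,0],[-1.05,0,0],[-1.05,0,0],[-1.05,0,0],[-1.05,0,0],[-1.05,0,0],[-1.05,0,0]], "dr": [[0,0,0],[0,0,0],[0,0,0],[0,0,0],[0,0,0],[0,0,0],[0,0,0],[0,0,0],[0,0,0],[0,0,0]], "grip": [1,1,1,1,1,1,1,1,1,1]}}

```text
time: 23.22
tool_pos: [577.7, 23.1, 10.6]
orientation: [[-0.998, -0.062, 0.002], [-0.062, 0.998, -0.001], [-0.002, -0.001, -1.0]]
force: [-3.2, -0.1, 4.0]
gripper_width: 85.2
```

```bash
python3 - <<'E'
from h import *
p,R=state();b=toB(p);a=.75;R2=ori(a,YB)
# back off, tilt, go to TCP height 11
plan([(B(b[0]-50,b[1],30),R,3),(B(b[0]-50,b[1],13),R2,7)])
E
```

```text
t 23.23 tcp [577.7  23.1  10.6] box [-53.9  -0.4  10.6] rpy z [ 0. -0. -1.] F [-3.2 -0.1  4. ] w 85.2 q [-0.02  0.38  1.48 -0.    1.28 -1.66]
t 23.23 tcp [577.7  23.1  10.6] box [-53.9  -0.4  10.6] rpy z [ 0. -0. -1.] F [-3.2 -0.1  4. ] w 85.2 q [-0.02  0.38  1.48 -0.    1.28 -1.66]
dp [[1.65,0,-0.65],[1.7,0,-0.65],[1.65,0,-0.65],[0,0,0.25],[0,0,0.25],[0.05,0,0.2],[0.1,0,0.25],[0.1,0,0.2],[0.15,0,0.25],[0.1,0,0.15]]
dr [[0,0,0],[0,0,0],[0,0,0],[0,-0.105,0],[0,-0.11,0],[0,-0.105,0],[0,-0.11,0],[0,-0.105,0],[0,-0.105,0],[0,-0.11,0]]
10
```

```bash
python3 - <<'E'
from h import *
p,R=state();b=toB(p);R2=ori(.55,YB);R3=ori(.75,YB)
plan([(B(b[0]-25,b[1],25),R,3),(B(b[0]-25,b[1],14),R2,5),(B(-36,b[1],14),R2,6),(B(-5,b[1],14),R3,6),(B(30,b[1],14),R3,6)])
E
```

```text
t 23.23 tcp [577.7  23.1  10.6] box [-53.9  -0.4  10.6] rpy z [ 0. -0. -1.] F [-3.2 -0.1  4. ] w 85.2 q [-0.02  0.38  1.48 -0.    1.28 -1.66]
t 23.23 tcp [577.7  23.1  10.6] box [-53.9  -0.4  10.6] rpy z [ 0. -0. -1.] F [-3.2 -0.1  4. ] w 85.2 q [-0.02  0.38  1.48 -0.    1.28 -1.66]
dp [[0.85,0,-0.5],[0.8,0,-0.45],[0.85,0,-0.5],[0,0,0.2],[0.05,0,0.25],[0,0,0.2],[0.1,0,0.2],[0.1,0,0.2],[-0.6,0,0.4],[-0.65,0,0.35]]
dr [[0,0,0],[0,0,0],[0,0,0],[0,-0.11,0],[0,-0.11,0],[0,-0.11,0],[0,-0.11,0],[0,-0.11,0],[0,0,0],[0,0,0]]
10
dp [[-0.6,0,0.4],[-0.6,0,0.35],[-0.6,0,0.4],[-0.6,0,0.35],[-0.45,0,0.3],[-0.45,0,0.25],[-0.4,0,0.3],[-0.4,0,0.35],[-0.4,0,0.3],[-0.4,0,0.35]]
dr [[0,0,0],[0,0,0],[0,0,0],[0,0,0],[0,-0.03,0],[0,-0.035,0],[0,-0.035,0],[0,-0.03,0],[0,-0.035,0],[0,-0.035,0]]
10
dp [[-0.45,0,0.4],[-0.4,0,0.4],[-0.45,0,0.4],[-0.4,0,0.4],[-0.45,0,0.4],[-0.4,0,0.4]]
dr [[0,0,0],[0,0,0],[0,0,0],[0,0,0],[0,0,0],[0,0,0]]
6
```

Call:
{"name": "servo_tool", "arguments": {"dp": [[0.85,0,-0.5],[0.8,0,-0.45],[0.85,0,-0.5],[0,0,0.2],[0.05,0,0.25],[0,0,0.2],[0.1,0,0.2],[0.1,0,0.2],[-0.6,0,0.4],[-0.65,0,0.35]], "dr": [[0,0,0],[0,0,0],[0,0,0],[0,-0.11,0],[0,-0.11,0],[0,-0.11,0],[0,-0.11,0],[0,-0.11,0],[0,0,0],[0,0,0]], "grip": [1,1,1,1,1,1,1,1,1,1]}}

```text
time: 24.48
tool_pos: [567.8, 22.4, 15.4]
orientation: [[-0.85, -0.062, 0.524], [-0.054, 0.998, 0.032], [-0.525, -0.001, -0.851]]
force: [-0.8, 0.1, 1.0]
gripper_width: 85.9
```

Call:
{"name": "servo_tool", "arguments": {"dp": [[-0.6,0,0.4],[-0.6,0,0.35],[-0.6,0,0.4],[-0.6,0,0.35],[-0.45,0,0.3],[-0.45,0,0.25],[-0.4,0,0.3],[-0.4,0,0.35],[-0.4,0,0.3],[-0.4,0,0.35]], "dr": [[0,0,0],[0,0,0],[0,0,0],[0,0,0],[0,-0.03,0],[0,-0.035,0],[0,-0.035,0],[0,-0.03,0],[0,-0.035,0],[0,-0.035,0]], "grip": [1,1,1,1,1,1,1,1,1,1]}}

```text
time: 25.72
tool_pos: [626.0, 26.2, 13.6]
orientation: [[-0.729, -0.062, 0.682], [-0.046, 0.998, 0.042], [-0.683, -0.001, -0.73]]
force: [-1.9, -0.2, 1.2]
gripper_width: 85.4
```

```bash
python3 - <<'E'
from h import *
import cv2
p,R=state();b=toB(p);R3=ori(.75,YB)
plan([(B(47,b[1],17),R3,10)])
a=r.get_image("top");w=r.get_image("wrist")[:,:,::-1];c=cv2.resize(a[85:213,190:320,::-1],None,fx=3,fy=3,interpolation=cv2.INTER_CUBIC)
cv2.imwrite("pics/c7.png",np.hstack([c,w[:384,55:455]]))
E
```

```text
t 25.73 tcp [626.   26.2  13.6] box [-5.6 -0.5 13.6] rpy z [ 0.68  0.04 -0.73] F [-1.9 -0.2  1.2] w 85.4 q [-0.05  0.15  1.93  0.25  0.32 -1.89]
t 25.73 tcp [626.   26.2  13.6] box [-5.6 -0.5 13.6] rpy z [ 0.68  0.04 -0.73] F [-1.9 -0.2  1.2] w 85.4 q [-0.05  0.15  1.93  0.25  0.32 -1.89]
dp [[-0.4,0,0.35],[-0.4,0,0.3],[-0.4,0,0.35],[-0.45,0,0.35],[-0.4,0,0.3],[-0.4,0,0.35],[-0.4,0,0.35],[-0.4,0,0.3],[-0.4,0,0.35],[-0.4,0,0.35]]
dr [[0,0,0],[0,0,0],[0,0,0],[0,0,0],[0,0,0],[0,0,0],[0,0,0],[0,0,0],[0,0,0],[0,0,0]]
10
```

View pics/c7.png

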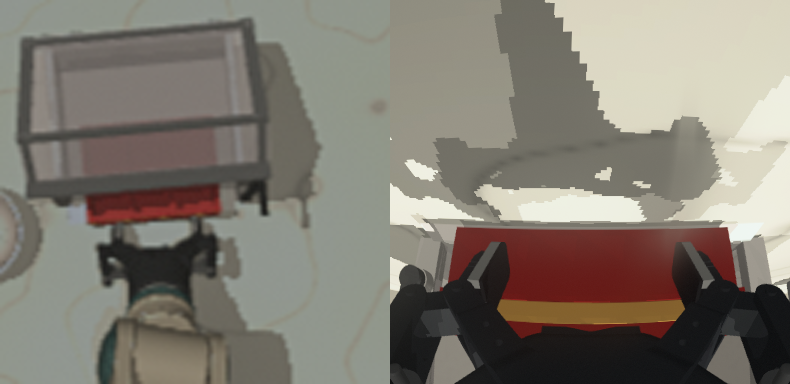

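The stack is going in squarely, with its near rim at (88,222)–(218,213) in the crop and clearance on both sides in the wrist view.

```bash
python3 - <<'E'
from h import *
cv=lambda p:[(p[0]+.5)/3-.5+190,(p[1]+.5)/3-.5+85]
print([toB(back(cv(p),65)).round(1) for p in[(88,222),(218,213)]])
E
```

```text
[array([-10.,  81.,  65.]), array([-12.4, -77.9,  65. ])]
```

Call:
{"name": "servo_tool", "arguments": {"dp": [[-0.4,0,0.35],[-0.4,0,0.3],[-0.4,0,0.35],[-0.45,0,0.35],[-0.4,0,0.3],[-0.4,0,0.35],[-0.4,0,0.35],[-0.4,0,0.3],[-0.4,0,0.35],[-0.4,0,0.35]], "dr": [[0,0,0],[0,0,0],[0,0,0],[0,0,0],[0,0,0],[0,0,0],[0,0,0],[0,0,0],[0,0,0],[0,0,0]], "grip": [1,1,1,1,1,1,1,1,1,1]}}

```text
time: 27.08
tool_pos: [678.4, 29.4, 16.9]
orientation: [[-0.729, -0.062, 0.682], [-0.046, 0.998, 0.042], [-0.683, -0.001, -0.731]]
force: [-1.2, -0.1, -1.0]
gripper_width: 85.8
```

Call:
{"name": "servo_tool", "arguments": {"dp": [[-0.4,0,0.3],[-0.2,0,0.2],[0,0,0],[0.7,0,-0.7],[1.4,0,-1.4],[0,0,-3],[0,0,-4],[0,0,-4],[0,0,-4],[0,0,-4]], "dr": [[0,0,0],[0,0,0],[0,0,0],[0,0,0],[0,0,0],[0,0,0],[0,0,0],[0,0,0],[0,0,0],[0,0,0]], "grip": [1,1,1,1,1,1,1,1,1,1]}}

```text
time: 28.32
tool_pos: [525.3, 20.1, 157.8]
orientation: [[-0.729, -0.062, 0.682], [-0.046, 0.998, 0.042], [-0.683, -0.001, -0.73]]
force: [-0.3, -0.4, 0.5]
gripper_width: 85.5
```

```bash
python3 - <<'E'
from h import *
import cv2
state()
a=r.get_image("top");s=r.get_image("scene")[:,:,::-1];c=cv2.resize(a[85:213,190:320,::-1],None,fx=3,fy=3,interpolation=cv2.INTER_CUBIC)
d=cv2.resize(s[120:248,200:330],None,fx=3,fy=3,interpolation=cv2.INTER_CUBIC)
cv2.imwrite("pics/c8.png",np.hstack([c,d]))
b0=cv2.imread("pics/top0.png")[:,:,::-1]
for n,(u,v) in dict(bowl=(183,163),lid=(348,138),round=(155,229),jar=(117,189),mug=(396,174)).items():
    print(n,np.abs(a[v-20:v+20,u-20:u+20].astype(int)-b0[v-20:v+20,u-20:u+20]).mean().round(2))
E
```

```text
t 28.32 tcp [525.3  20.1 157.8] box [-1.064e+02 -1.000e-01  1.578e+02] rpy z [ 0.68  0.04 -0.73] F [-0.3 -0.4  0.5] w 85.5 q [-0.09 -0.43  2.12  0.15  0.71 -1.8 ]
bowl 2.43
lid 1.55
round 1.44
jar 1.44
mug 1.39
```

View pics/c8.png

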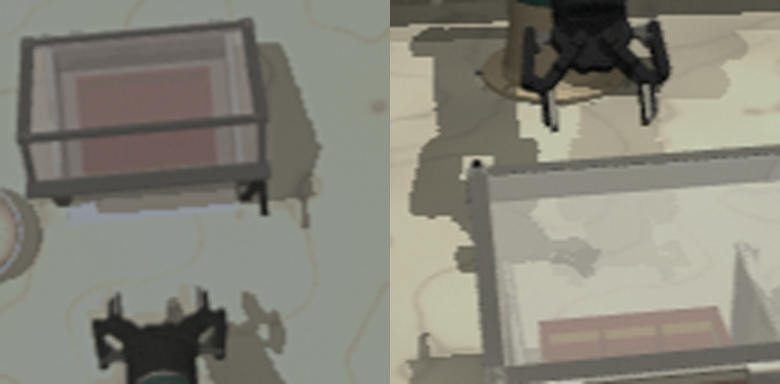

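```bash
python3 - <<'E'
from h import *
cv=lambda p:[(p[0]+.5)/3-.5+190,(p[1]+.5)/3-.5+85]
print([toB(back(cv(p),66)).round(1) for p in[(85,173),(217,165),(210,66),(76,74)]])
E
```

```text
[array([50.3, 79.8, 66. ]), array([ 46.4, -81.7,  66. ]), array([169.6, -83.6,  66. ]), array([173.6,  81.3,  66. ])]
```

```bash
python3 -c "
from plant import r
print(r.hand_in())"
```

```text
the job is handed in; nothing more can be done
None
```

The job is handed in: the flap is propped open on its stay, and the whole stack of trays is inside the box behind the flap line. It took about 28 s of the 72 s allowed.

- **Stay:** I gripped the thumb peg and swung it up and over until it met its stop, at about 1.67 rad with roughly 35 N of resistance. I then let go. My first grip was too high on the peg because a joint reached its limit, so I backed off and gripped again with less tilt. During the swing there was up to about 30 N of sideways strain, which I corrected part-way.
- **Stack:** I pushed it sideways with the open fingers until it was centred and square to the box, then pushed it straight in under the flap. It was only ever pushed, never gripped.
- **Stack position:** In the last top view its near rim is at box x ≈ 46–50 mm, beyond the 27 mm line. The rest of it spans y ≈ -84 to +81 mm and reaches x ≈ 174 mm, so it is clear of the walls.
- **Flap and gripper:** The stay was still upright and the flap still open, with the gripper clear and touching nothing.
- **Other things:** The top images around the bowl, pan lid, round trays, jar and mug show almost no change from the start.

No check failed or disagreed in the end.

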